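# Put the long sharpening stone back in its case

## Task

Put the long sharpening stone away in its wooden case: slide the shutter fully open, slide the stone lengthwise through the mouth and push it fully home, then slide the shutter fully shut over it. The stone is brittle, so grip it lightly, and do not drop it or ram it into the case. Leave the short stone, the tin and the jar where they are.

Things in the scene. Friction and masses are not known exactly. Their poses are not given: they have to be found in the camera images.
- long_stone: the long sharpening stone: a plain grey bar 140 x 50 x 22 mm, about 0.36 kg, lying flat on the bench. Origin at the centre of its underside; x along its length, y across its 50 mm width, z up.
- case: the plywood stone case, fixed to the bench. Origin at the centre of the mouth, on the bench; x points from the mouth into the case, y to the side where the shutter opens, z up. A board 12 mm thick and 90 mm wide runs from x = -110 (bare apron, level with the floor inside) to 152 mm; beside the mouth a ledge as high reaches to y = 120 mm.
- case_mouth (a point): centre of the mouth on the pocket's floor, 12 mm above the bench; axes as the case. The pocket is 53 mm wide (flaring to 58 mm in the first 13 mm) between side walls that end 37 mm above the bench. The walls' outer faces are 71 mm apart. A roof (underside 37 mm, top 43 mm above the bench) covers it from 25 mm inside the mouth on; before that it is open above.
- case_home (a point): where the centre of the long stone's underside lies when it is fully home: 73 mm in from the mouth, 12 mm above the bench. The end wall is 143 mm in from the mouth; the stone's rear end is then 3 mm inside the mouth. Axes as the case.
- shutter (a joint): travel of the shutter in m: 0 fully shut, 0.085 fully open; it slides sideways along the case's +y to open, with about 1.5 N of friction, and stays where it is left.
- shutter_tab (a point): grip point on the shutter's upright tab, 66 mm above the bench; axes as the case. The tab is 14 mm wide (case y), 13 mm deep (case x) and rises from 38 to 84 mm above the bench, on the middle of the shutter's panel: 66 mm wide (case y), 7 mm thick, 3 to 10 mm in front of the mouth, 14 to 38 mm above the bench.
- short_stone: a shorter grey sharpening stone, 90 x 40 x 15 mm, flat on the bench; to be left alone. Origin at the centre of its underside, x along its length.
- tin: an open rectangular tin 75 x 95 x 100 mm high; to be left alone. Origin at the centre of its underside.
- jar: a round jar of 68 mm diameter, 75 mm high; to be left alone. Origin at the centre of its underside.
Things that resemble listed ones, but are neither listed nor needed, are in the scene too. What is shaped like the long_stone but purple is not meant.

How it is judged (in metres and radians):
On the way, in this order (a step that is already met when the one before it is completed fails the run):
1. the shutter is slid open (75 mm or more) (value of joint shutter above 0.075 m), for 0.1 s.
2. the long stone is fully home in the case (within 6 mm of the end wall) (x of long_stone in the frame of case above 0.067 m and z of long_stone in the frame of case below 0.04 m and angle between the x axis of long_stone and the x axis of case, either way round below 0.06 rad and y of long_stone in the frame of case between -0.006 and 0.006 m), for 0.2 s.
At the end, for the whole second after the job is handed in: The long stone lies in the case within 6 mm of the end wall, straight (0.06 rad) and central (6 mm), at rest and released, and the shutter is shut to within 8 mm (all of step 2 and value of joint shutter below 0.008 m and linear speed of long_stone below 0.02 m/s and contact force between the fingers and long_stone below 0.5 N); the robot touches nothing.
It fails at once if the long stone is squeezed hard (over 70 N on each finger, 140 N for both) (contact force between the fingers and long_stone above 140 N).
It fails at once if the long stone is rammed or pressed against the case with more than 60 N (contact force between long_stone and case above 60 N).
It fails at once if the long stone is dropped (falls free at over 0.5 m/s, about 13 mm) (linear speed of long_stone above 0.5 m/s and contact force between the fingers and long_stone below 0.5 N).
It fails at once if the short stone, the tin or the jar is pushed more than 30 mm from its place (distance of any of short_stone, tin, jar from where it was at the start of the episode above 0.03 m).
It also fails if it takes over 72 s, if anything falls off the work surface, if the arm or the gripper's body presses on something with over 40 N, if the wrist force passes 120 N, or if a joint passes its speed limit or range.

## Robot

A 7-joint arm with a two-finger parallel gripper is mounted at the origin on the work surface. World frame = base frame: x ahead of the robot, y to its left, z up, the work surface at z = 0. Lengths are in mm, angles in rad, forces in N, time in s.
With the tool pointing down it reaches from about 425 to 950 mm from the base axis. Payload 4.7 kg.
Tool frame: the origin (TCP) lies between the finger pads; the fingertips stand 17 mm ahead of it and the grasp point (between the pads) lies 2 mm behind it; z points along the fingers, y is the line along which they close (so a half turn about z gives the same grasp; the last joint's range is limited). The gripper opens to 85 mm and grips with 20 to 120 N. Pads are 22 mm wide; open, the fingers measure 114 mm over their backs; the gripper's body (76 mm by 85 mm) begins 54 mm behind the grasp point. The pads swing forward as they close: fully open they stand 13 mm farther back than shut.
Start: joints at [1.173, 0.469, -0.049, 1.532, 0.024, 1.141, -0.082], TCP at [243.383, -629.615, 215.435] pointing down, gripper open.
Joint ranges: [-2.59, 2.59], [-0.33, 1.99], [-1.39, 1.29], [0.1, 2.45], [-1.04, 4.18], [0.21, 1.99], [-2.66, 2.66]. Speed limits (rad/s): [2.57, 2.57, 3.14, 3.14, 3.14, 3.14, 3.14].

## Interface

Orientations are given as a unit quaternion [x, y, z, w].
In Python, from bench import manip gives the robot as it stands.
- The arm moves only by the tool drive_tool, never from a script. Its argument "moves" is a list that holds one entry, the list of rows, each a list of 7 numbers: the shift along the tool's x, y, z in cm, then the turn, a rotation vector about the tool's x, y, z in rad, then the closure, from -1 (fully open) to 1 (shut), so that 0 is half open. In form: [[[dx, dy, dz, wx, wy, wz, claw], ...]]. A call has 1 to 5 rows; each row is the pose to reach, as a shift and turn from the pose commanded when the call began, along the tool's axes at that moment; what a row does not reach only later rows make up. A row lasts 1/8 s, in which the tool goes at most 62.5 mm and 10.7 degrees, less where a joint would pass 70% of its speed; a pose out of reach is approached as far as the arm can. A call with a gripper value outside its range is refused whole. The fingers move at their own pace and stop on an object; "grip_force" is the grip in N (left out, the last holds). Time passes only in rows, so rows that repeat a pose let the fingers close. It gives the time, the measured TCP pose, the force, the opening and the grip force at its end, in the units of the state.
- manip.sense(): the state, without advancing time (a new reading comes with each control period).
- manip.capture(name): name is "scene" or "top" or "wrist"; returns a dict with "frame" (400x640x3 uint8, red, green, blue), "intrinsics" (3x3 intrinsics, pixels), "rvec" (rotation vector, rad) and "tvec" (3), from world to camera coordinates, as OpenCV has them; the wrist camera has in their place "T_tool_cam" (4x4, takes a point from camera to tool coordinates, whose origin is the TCP and whose axes are the flange's). Camera axes: x right, y down, z forward; pixel columns grow to the right and rows downward; lengths in mm; the calibration is good to about 2 mm. A picture is of the moment at which its call begins: read the wrist's pose just before it. There is no depth.
- manip.hand_in(): hands the job in; it is judged then, once.
The state is a dict: "time": time; "qpos": joint angles; "joint_velocities": joint speeds; "joint_torque": joint torques, N m; "ee_pos": TCP position; "eef_rot": TCP orientation; "wrist_force": force on the tool from outside, world axes, zero at the start; "wrist_torque": the same for the moment, N m; "finger_gap": opening from 0.0 (shut) to 1.0 (fully open); "grip_force": force on a finger pad.
Only numpy, scipy, OpenCV 4.12 (cv2) and the standard library are available. Lean on these libraries where they do the work, as an engineer would, in place of code of your own. Each camera call takes 0.05 s, during which the arm holds its last target. There are 200 camera calls.

## Working session

There is one attempt and no reset: what is moved stays moved. The work goes in short steps, Python scripts to look and compute and a tool call to move; the robot and the scene stay as the last step left them, time stands still between calls to the robot, and variables do not carry over. Pictures are saved under pics/ and viewed, at most 10 in all, crops included, and the job is handed in when it is done.

Besides the shell and the picture viewer there is one more tool, called after "Request:" in YAML: its name, and indented under it one key for each argument. drive_tool: Moves the arm, as the interface text tells. Its arguments: {"type":"object","properties":{"moves":{"type":"array"},"grip_force":{"type":"number"}},"required":["moves"]}

```bash
mkdir -p pics; ls; python3 - <<'E'
from bench import manip
import cv2
print(manip.sense())
for n in("top","scene"):
    c=manip.capture(n); cv2.imwrite(f"pics/{n}0.png",c["frame"][:,:,::-1]); print(n,c["intrinsics"],c["rvec"],c["tvec"])
E
```

```text
pics
{'time': 0.0, 'qpos': array([ 1.17309954,  0.46946362, -0.04862222,  1.53368189,  0.02411139,
        1.14102203, -0.0823237 ]), 'joint_velocities': array([-0.00044047, -0.00077506,  0.00015772,  0.00119704,  0.00102115,
       -0.00020048,  0.00024477]), 'joint_torque': array([ 3.39429725e-04, -5.10311437e+01, -4.63896431e-02, -2.37711453e+01,
        1.07798076e-02,  7.68690457e-03, -2.14991950e-06]), 'ee_pos': array([ 243.13108395, -629.02923125,  214.35169753]), 'eef_rot': array([ 9.83042880e-01,  1.83373139e-01, -2.17501161e-04, -9.70242217e-04]), 'wrist_force': array([-0.42463499, -0.10680186,  0.05820656]), 'wrist_torque': array([ 0.01677563,  0.00483187, -0.00753157]), 'grip_force': 0.0, 'finger_gap': 0.9991097835608598}
top [[468.38230763   0.         324.97011896]
 [  0.         468.38230763 202.2149777 ]
 [  0.           0.           1.        ]] [ 2.18656364 -2.15638574  0.08613759] [  70.96882656  566.11161094 1359.67389865]
scene [[461.25656821   0.         317.70082418]
 [  0.         461.25656821 203.57575457]
 [  0.           0.           1.        ]] [ 1.04534055  2.53860276 -0.89236534] [ 336.05870422 -313.28440024 1672.12748103]
```

View pics/top0.png

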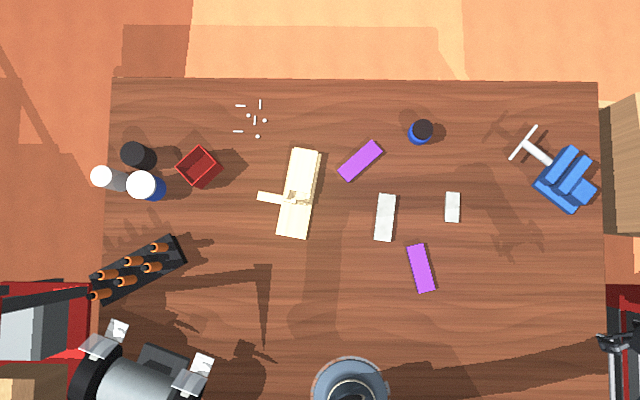

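View pics/scene0.png

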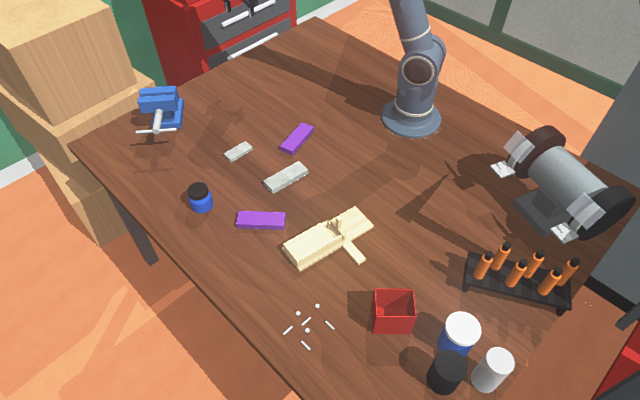

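The pictures show these candidates for the long stone: grey bar at top (386,217), shorter grey bar at (452,207), and purple bars at (360,160) and (421,268). The larger grey bar at (386,217) fits. The case is at (297,195), with its apron toward the robot, its ledge to the left and its tab near (293,197).

```bash
cat > h.py <<'E'
import numpy as np, cv2
from scipy.spatial.transform import Rotation as R
from bench import manip
def cast(c,px,z,pose=None):
    """pixels -> world points on plane z; pose=(ee_pos,eef_rot) for the wrist camera"""
    px=np.atleast_2d(np.float64(px)); K=c["intrinsics"]
    d=np.c_[px,np.ones(len(px))]@np.linalg.inv(K).T
    if pose is None:
        Rc=R.from_rotvec(np.ravel(c["rvec"])).as_matrix().T; o=-Rc@np.ravel(c["tvec"])
    else:
        T=np.eye(4);T[:3,:3]=R.from_quat(pose[1]).as_matrix();T[:3,3]=pose[0]
        T=T@c["T_tool_cam"];Rc=T[:3,:3];o=T[:3,3]
    d=d@Rc.T
    return o+d*((z-o[2])/d[:,2])[:,None]
def rect(P):
    (c,s,a)=cv2.minAreaRect(np.float32(P[:,:2])); b=cv2.boxPoints((c,s,a))
    e=[b[1]-b[0],b[2]-b[1]]; e=e[0] if np.linalg.norm(e[0])>np.linalg.norm(e[1]) else e[1]
    return np.round(c,1),np.round(s,1),round(float(np.arctan(e[1]/e[0])),3)
E
python3 - <<'E'
from h import *
c=manip.capture("top"); f=c["frame"]; h=cv2.cvtColor(f,cv2.COLOR_RGB2HSV)
g=((h[...,1]<40)&(h[...,2]>120)).astype(np.uint8); g[:140]=0;g[300:]=0;g[:,:340]=0;g[:,480:]=0
w=((h[...,0]>15)&(h[...,0]<35)&(h[...,1]<130)&(h[...,2]>170)).astype(np.uint8); w[:,:240]=0;w[:,340:]=0;w[:135]=0;w[260:]=0
for m,z in((g,22),(w,12)):
    for k in cv2.findContours(m,0,2)[0]:
        if cv2.contourArea(k)>150:
            print(z,rect(cast(c,k[:,0],z)))
            if z==12: print(cv2.approxPolyDP(k,2.5,True)[:,0].tolist())
cv2.imwrite("pics/crop1.png",np.hstack([cv2.resize(f[140:250,250:330,::-1],None,fx=5,fy=5,interpolation=2),cv2.resize(f[180:290,370:430,::-1],None,fx=5,fy=5,interpolation=2)]))
E
```

```text
22 (array([524.6, -97.4]), array([ 52.8, 141.3]), -0.114)
22 (array([ 557.8, -296.6]), array([41.4, 91.4]), -0.011)
12 (array([601.6, 195.8]), array([167.2, 270.1]), -0.168)
[[294, 147], [283, 194], [258, 191], [257, 199], [258, 195], [281, 202], [276, 234], [281, 232], [284, 234], [281, 235], [305, 239], [321, 155], [315, 150]]
```

View pics/crop1.png

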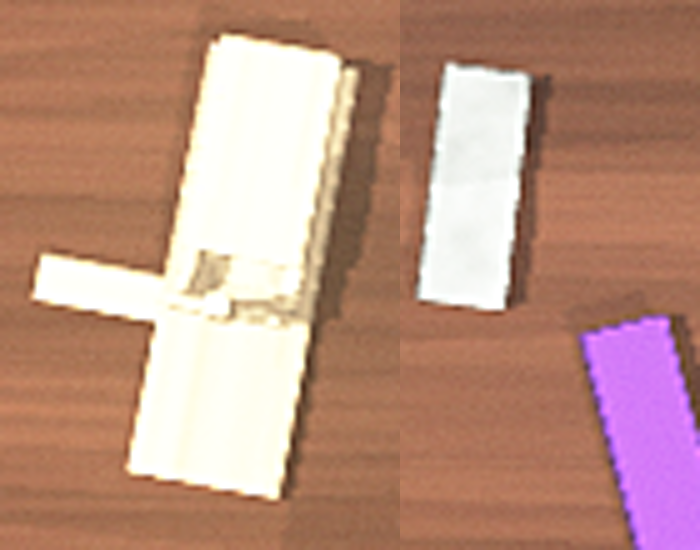

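The crop confirms it. The left part shows the case, with apron front corners at top px (275.6,234.4) and (306,239.6) and the tab near (293,200). The right part shows the plain grey 141x53 bar, so that is the long stone. Next I'll locate the case and plan the first move.

```bash
cat >> h.py <<'E'
def go(p,yaw,s=None):
    """shift (cm) and turn (rad) in tool axes to bring a down-pointing tool to world p with its x along yaw"""
    s=s or manip.sense(); A=R.from_quat(s["eef_rot"])
    B=R.from_euler('z',yaw)*R.from_euler('x',np.pi)
    return np.round(A.inv().apply(np.array(p)-s["ee_pos"])/10,2), np.round((A.inv()*B).as_rotvec(),3)
E
python3 - <<'E'
from h import *
c=manip.capture("top")
a=cast(c,[[275.6,234.4],[306,239.6]],12)[:,:2]; d=a[0]-a[1]; yaw=np.arctan2(-d[0],d[1]); u=np.array([np.cos(yaw),np.sin(yaw)])
print(a,np.linalg.norm(d),yaw,"mouth",a.mean(0)+110*u,"tab top",cast(c,[293,199],84))
b=cast(c,[[258,191],[257,199]],12);print(b)
print(manip.capture("wrist")["T_tool_cam"].round(2))
print(go([500,-250,260],0.0), go([560,180,260],yaw))
E
```

```text
[[468.30554707 224.24956588]
 [454.1921183  133.63831145]] 91.7038074517853 -0.154516442111473 mouth [569.93830005 162.01468341] tab top [[567.79376247 169.00782719  84.        ]]
[[597.28933484 280.09726975  12.        ]
 [573.17592468 282.44302438  12.        ]]
[[   0.     -0.97   -0.26   66.25]
 [   1.      0.      0.     -0.99]
 [  -0.     -0.26    0.97 -158.41]
 [   0.      0.      0.      1.  ]]
(array([ 37.62, -26.13,  -4.49]), array([-0.001,  0.   ,  0.369])) (array([ 58.72, -64.08,  -4.45]), array([-0.001,  0.   ,  0.523]))
```

Request:
drive_tool:
  moves:
    - [[37.6,-26.1,-4.5,0,0,0.369,-1],[37.6,-26.1,-4.5,0,0,0.369,-1],[37.6,-26.1,-4.5,0,0,0.369,-1],[37.6,-26.1,-4.5,0,0,0.369,-1],[37.6,-26.1,-4.5,0,0,0.369,-1]]

```text
time: 0.88
ee_pos: [418.7, -370.2, 246.4]
eef_rot: [1.0, -0.0, 0.0, 0.0]
wrist_force: [0.8, 0.1, -0.4]
finger_gap: 1.001
grip_force: 0.0
```

```bash
python3 - <<'E'
from h import *
print(manip.sense()["ee_pos"],go([500,0,260],-0.15),go([540,165,260],-0.155))
E
```

```text
[ 418.69503769 -370.23535547  246.37553511] (array([  8.12, -37.02,  -1.37]), array([ 0.  , -0.  ,  0.15])) (array([ 12.12, -53.53,  -1.38]), array([ 0.   , -0.   ,  0.155]))
```

Request:
drive_tool:
  moves:
    - [[12.1,-53.5,-1.4,0,0,0.155,-1],[12.1,-53.5,-1.4,0,0,0.155,-1],[12.1,-53.5,-1.4,0,0,0.155,-1],[12.1,-53.5,-1.4,0,0,0.155,-1],[12.1,-53.5,-1.4,0,0,0.155,-1]]

```text
time: 1.5
ee_pos: [486.9, -65.5, 254.3]
eef_rot: [0.997, -0.078, 0.001, 0.0]
wrist_force: [1.0, 0.2, 0.1]
finger_gap: 0.995
grip_force: 0.0
```

```bash
python3 - <<'E'
from h import *
print(manip.sense()["ee_pos"],go([540,165,260],-0.155))
E
```

```text
[486.8917817  -65.49190953 254.32769939] (array([  1.68, -23.59,  -0.57]), array([ 0.   , -0.001, -0.   ]))
```

Request:
drive_tool:
  moves:
    - [[1.7,-23.6,-0.6,0,0,0,-1],[1.7,-23.6,-0.6,0,0,0,-1],[1.7,-23.6,-0.6,0,0,0,-1],[1.7,-23.6,-0.6,0,0,0,-1],[1.7,-23.6,-0.6,0,0,0,-1]]

```text
time: 2.12
ee_pos: [539.5, 168.3, 259.9]
eef_rot: [0.997, -0.074, -0.0, -0.001]
wrist_force: [0.2, -1.0, -0.4]
finger_gap: 0.997
grip_force: 0.0
```

```bash
python3 - <<'E'
from h import *
s=manip.sense();c=manip.capture("wrist");cv2.imwrite("pics/w1.png",c["frame"][:,:,::-1])
np.savez("w1.npz",p=s["ee_pos"],q=s["eef_rot"],**c);print(s["ee_pos"])
E
```

```text
[539.49467234 168.29295716 259.94783093]
```

View pics/w1.png

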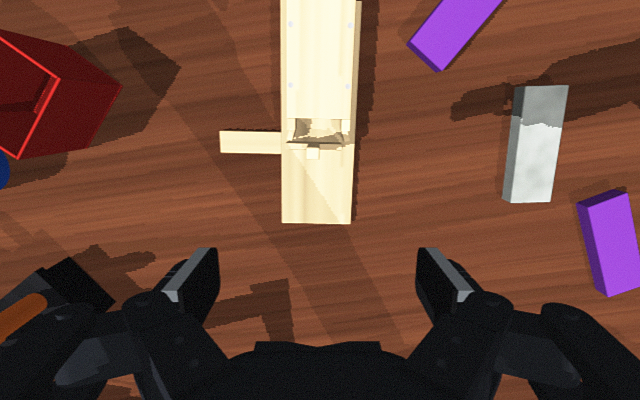

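The wrist view shows the apron front corners at (281,223) and (351,223), the ledge end at (219,131)-(219,153) and the shutter tab's top face around (313,152). The walls start near row 140.

```bash
python3 - <<'E'
from h import *
c=dict(np.load("w1.npz")); po=(c["p"],c["q"])
f=c["frame"];cv2.imwrite("pics/w1c.png",cv2.resize(f[100:240,205:375,::-1],None,fx=4.2,fy=4.2,interpolation=cv2.INTER_CUBIC))
a=cast(c,[[281,223],[351,223.5]],12,po)[:,:2]; d=a[0]-a[1]; yaw=np.arctan2(-d[0],d[1]); u=np.array([np.cos(yaw),np.sin(yaw)])
print(a,np.linalg.norm(d),yaw,"mouth",a.mean(0)+110*u)
print("ledge",cast(c,[[220,130.5],[219,152.5]],12,po)[:,:2])
print("tab",cast(c,[313,152.5],84,po)[:,:2])
# straight edges: stone in this view
h=cv2.cvtColor(f,cv2.COLOR_RGB2HSV); m=((h[...,1]<50)&(h[...,2]>90)).astype(np.uint8); m[:,:490]=0;m[:70]=0;m[215:]=0
k=max(cv2.findContours(m,0,2)[0],key=cv2.contourArea);print(cv2.approxPolyDP(k,3,True)[:,0].tolist(),rect(cast(c,k[:,0],22,po)))
E
```

```text
[[468.03194666 228.18412882]
 [454.03984612 137.41139384]] 91.84480548441839 -0.1529405770641724 mouth [569.75190701 166.03980696]
ledge [[596.22678885 280.88299944]
 [570.24228857 288.06895345]]
tab [[562.41456912 170.42607192]]
[[568, 85], [525, 87], [522, 114], [511, 117], [502, 198], [510, 202], [550, 200]] (array([523.3, -89.9]), array([ 61.4, 139.4]), -0.112)
```

View pics/w1c.png

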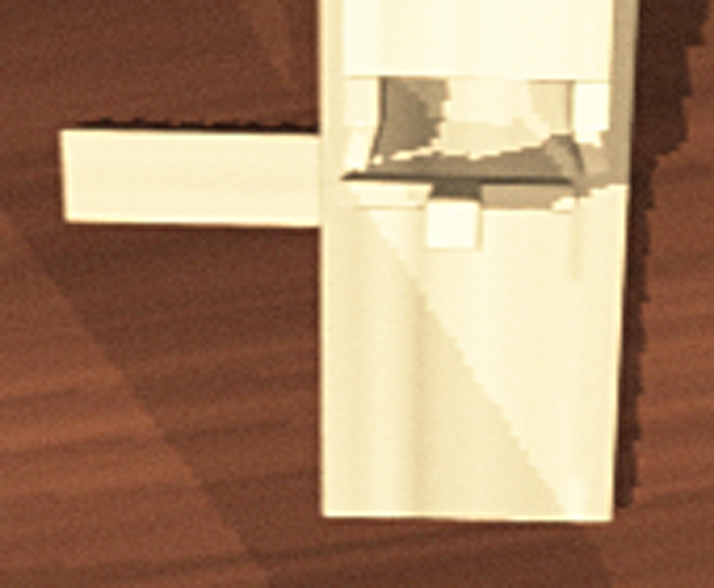

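```bash
python3 - <<'E'
from h import *
print(go([563,167,150],-0.154))
E
```

```text
(array([ 2.29, -0.54, 10.97]), array([-0.   ,  0.001,  0.003]))
```

Request:
drive_tool:
  moves:
    - [[2.3,-0.5,11,0,0,0,-1],[2.3,-0.5,11,0,0,0,-1],[2.3,-0.5,11,0,0,0,-1],[2.3,-0.5,11,0,0,0,-1],[2.3,-0.5,11,0,0,0,-1]]

```text
time: 2.8
ee_pos: [564.7, 164.8, 152.7]
eef_rot: [0.997, -0.078, 0.002, -0.001]
wrist_force: [-0.6, 1.0, 0.2]
finger_gap: 0.997
grip_force: 0.0
```

```bash
python3 - <<'E'
from h import *
s=manip.sense();c=manip.capture("wrist");s2=manip.sense();print(s["ee_pos"],s2["ee_pos"])
cv2.imwrite("pics/w2.png",c["frame"][:,:,::-1])
np.savez("w2.npz",p=s["ee_pos"],q=s["eef_rot"],**c)
E
```

```text
[564.7071432  164.78800288 152.66142615] [564.54864818 164.81295149 152.45584934]
```

View pics/w2.png

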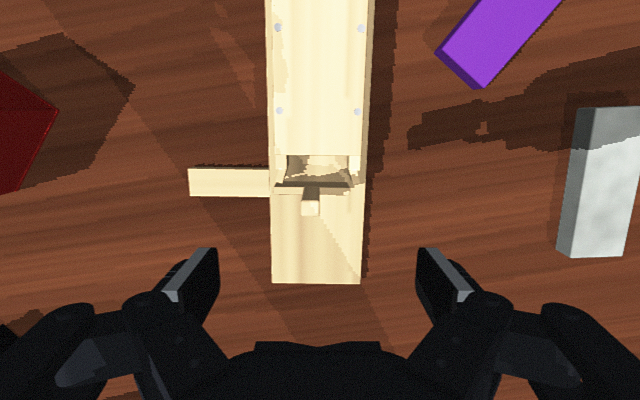

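Settled wrist view: apron corners (271.5,283) and (361,284), tab top centre (310,207.5).

```bash
python3 - <<'E'
from h import *
c=dict(np.load("w2.npz")); po=(c["p"],c["q"])
a=cast(c,[[271.5,283.5],[360.8,284]],12,po)[:,:2]; d=a[0]-a[1]; yaw=np.arctan2(-d[0],d[1]); u=np.array([np.cos(yaw),np.sin(yaw)])
m=a.mean(0)+110*u
print(a,np.linalg.norm(d),yaw,"mouth",m)
print("tab",cast(c,[310,207.5],84,po)[:,:2],m-6.5*u)
print("ledge",cast(c,[[188,168],[189,195]],12,po)[:,:2])
h=cv2.cvtColor(c["frame"],cv2.COLOR_RGB2HSV); w=((h[...,0]>13)&(h[...,0]<40)&(h[...,1]<140)&(h[...,2]>140))
for r in (225,250,275): x=np.flatnonzero(w[r,230:420])+230; e=cast(c,[[x[0],r],[x[-1]+1,r]],12,po)[:,:2]; print(r,x[0],x[-1]+1,e.mean(0),((e-m)@[-u[1],u[0]]))
E
```

```text
[[467.93252957 227.8187779 ]
 [453.48528279 138.23551451]] 90.74075169837282 -0.1598949902026731 mouth [569.30574705 165.51354711]
tab [[562.55978229 171.25644749]] [562.888661  166.5484416]
ledge [[596.33362098 281.53098932]
 [571.15235589 287.14734372]]
225 270 363 [523.1022554  172.92588329] [ 44.89774428 -44.97471042]
250 271 362 [497.29240141 176.95957092] [ 44.73952865 -45.07063481]
275 271 361 [470.43794773 181.66705695] [ 45.58325837 -45.1707286 ]
```

```bash
python3 - <<'E'
from h import *
print(go([562.7,169,66],-0.16))
E
```

```text
(array([-0.28, -0.37,  8.65]), array([-0.002, -0.004,  0.005]))
```

Request:
drive_tool:
  moves:
    - [[-0.3,-0.4,5,-0.002,-0.004,0.005,-1],[-0.3,-0.4,8.6,-0.002,-0.004,0.005,-1],[-0.3,-0.4,8.6,-0.002,-0.004,0.005,-1],[-0.3,-0.4,8.6,-0.002,-0.004,0.005,-1]]
  grip_force: 30

```text
time: 3.35
ee_pos: [562.6, 169.5, 66.1]
eef_rot: [0.997, -0.08, -0.0, 0.0]
wrist_force: [0.1, -0.3, 0.6]
finger_gap: 1.003
grip_force: 0.0
```

Request:
drive_tool:
  moves:
    - [[0,0,0,0,0,0,1],[0,0,0,0,0,0,1],[0,0,0,0,0,0,1],[0,0,0,0,0,0,1],[0,0,0,0,0,0,1]]

```text
time: 3.98
ee_pos: [561.4, 169.1, 64.4]
eef_rot: [0.997, -0.08, -0.002, 0.001]
wrist_force: [-0.3, -0.4, 3.9]
finger_gap: 0.143
grip_force: 29.3
```

```bash
python3 - <<'E'
from h import *
s=manip.sense();print(s["ee_pos"],s["wrist_force"],s["finger_gap"],s["grip_force"])
E
```

```text
[561.37491587 169.12338325  64.36824965] [-0.2606976  -0.36334447  3.89011726] 0.14277859694705897 29.270113706588745
```

Request:
drive_tool:
  moves:
    - [[0,-2,0,0,0,0,1],[0,-4,0,0,0,0,1],[0,-6,0,0,0,0,1],[0,-7.5,0,0,0,0,1],[0,-8.2,0,0,0,0,1]]

```text
time: 4.6
ee_pos: [575.0, 250.1, 64.2]
eef_rot: [0.997, -0.079, -0.001, 0.002]
wrist_force: [-0.8, -9.8, 11.3]
finger_gap: 0.144
grip_force: 30.2
```

Request:
drive_tool:
  moves:
    - [[0,-0.2,0,0,0,0,1],[0,-0.2,0,0,0,0,1]]

```text
time: 4.85
ee_pos: [575.0, 249.9, 64.3]
eef_rot: [0.997, -0.081, -0.002, 0.003]
wrist_force: [-0.8, -5.8, 8.1]
finger_gap: 0.147
grip_force: 29.9
```

Request:
drive_tool:
  moves:
    - [[0,0.2,0,0,0,0,-1],[0,0.2,0,0,0,0,-1],[0,0.2,0,0,0,0,-1],[0,0.2,-5,0,0,0,-1],[0,0.2,-10,0,0,0,-1]]

```text
time: 5.48
ee_pos: [574.0, 250.2, 164.1]
eef_rot: [0.997, -0.08, -0.003, 0.001]
wrist_force: [1.3, -0.0, 0.3]
finger_gap: 0.997
grip_force: 0.0
```

```bash
python3 - <<'E'
from h import *
s=manip.sense();print(s["ee_pos"],s["finger_gap"],s["wrist_force"]);print(go([490,-94,170],-0.114))
E
```

```text
[573.99960286 250.22513136 164.10013211] 0.9971127656888041 [ 1.27026223e+00 -7.38553239e-04  3.27398740e-01]
(array([-2.83, 35.32, -0.48]), array([ 0.002,  0.006, -0.046]))
```

Request:
drive_tool:
  moves:
    - [[-2.8,35.3,-0.5,0.002,0.006,-0.046,-1],[-2.8,35.3,-0.5,0.002,0.006,-0.046,-1],[-2.8,35.3,-0.5,0.002,0.006,-0.046,-1],[-2.8,35.3,-0.5,0.002,0.006,-0.046,-1],[-2.8,35.3,-0.5,0.002,0.006,-0.046,-1]]

```text
time: 6.1
ee_pos: [500.0, -55.1, 169.0]
eef_rot: [0.998, -0.057, 0.001, -0.0]
wrist_force: [0.1, -0.8, -0.2]
finger_gap: 1.0
grip_force: 0.0
```

Request:
drive_tool:
  moves:
    - [[0,4.1,0,0,0,0,-1],[0,4.1,0,0,0,0,-1],[0,4.1,0,0,0,0,-1]]

```text
time: 6.48
ee_pos: [496.1, -93.2, 168.9]
eef_rot: [0.998, -0.057, 0.001, -0.0]
wrist_force: [0.2, -0.0, -0.1]
finger_gap: 0.995
grip_force: 0.0
```

```bash
python3 - <<'E'
from h import *
s=manip.sense();c=manip.capture("wrist");po=(s["ee_pos"],s["eef_rot"]);print(po)
f=c["frame"];cv2.imwrite("pics/w3.png",f[:,:,::-1])
np.savez("w3.npz",p=s["ee_pos"],q=s["eef_rot"],**c)
c=manip.capture("top");f=c["frame"];h=cv2.cvtColor(f,cv2.COLOR_RGB2HSV)
w=((h[...,0]>15)&(h[...,0]<35)&(h[...,1]<130)&(h[...,2]>170)).astype(np.uint8)
cv2.imwrite("pics/t2.png",cv2.resize(f[140:250,240:340,::-1],None,fx=5,fy=5,interpolation=2))
E
```

```text
(array([496.08998224, -93.20941306, 168.88876475]), array([ 9.98398031e-01, -5.65696695e-02,  1.05570595e-03, -3.58973512e-04]))
```

View pics/w3.png

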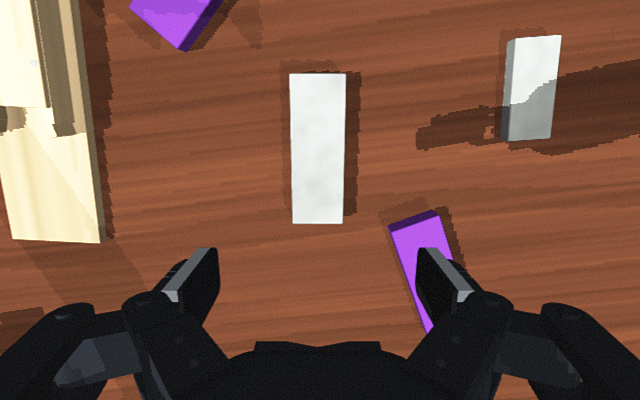

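View pics/t2.png

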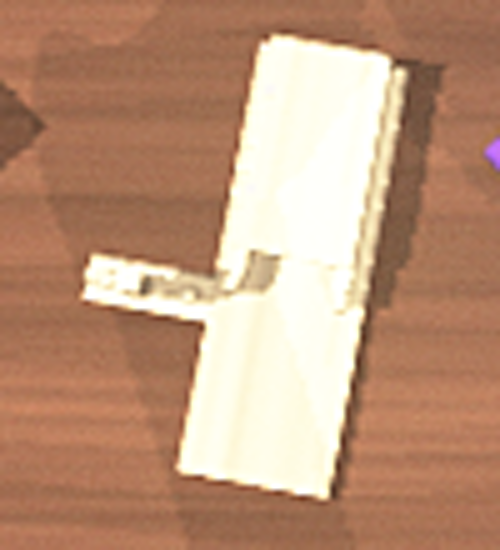

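The stone lies at (290-345, 73-223) px in the wrist view, clear of the fingers. The purple bar is behind the grasp line. The shutter is open, as its panel now lies out on the ledge.

```bash
python3 - <<'E'
from h import *
c=dict(np.load("w3.npz"));po=(c["p"],c["q"])
h=cv2.cvtColor(c["frame"],cv2.COLOR_RGB2HSV); m=((h[...,1]<60)&(h[...,2]>110)).astype(np.uint8); m[:,:270]=0;m[:,360:]=0;m[:60]=0;m[235:]=0
k=max(cv2.findContours(m,0,2)[0],key=cv2.contourArea); r=rect(cast(c,k[:,0],22,po)); print(r)
cc,s,y=r; p=cc-22*np.array([np.cos(y),np.sin(y)])
print(p,go([*p,19],y), "purple",cast(c,[[388,227],[438,211]],22,po)[:,:2])
E
```

```text
(array([522.6, -95.4]), array([ 50.3, 138.9]), -0.112)
[500.73783982 -92.94114817] (array([4.200e-01, 1.000e-02, 1.499e+01]), array([-0.001, -0.002,  0.001])) purple [[ 441.6676659  -156.62846109]
 [ 452.78225267 -205.99853131]]
```

Request:
drive_tool:
  moves:
    - [[0.4,0,6,0,-0.002,0,-1],[0.4,0,11,0,-0.002,0,-1],[0.4,0,15,0,-0.002,0,-1],[0.4,0,15,0,-0.002,0,-1]]
  grip_force: 40

```text
time: 7.08
ee_pos: [498.0, -92.9, 16.5]
eef_rot: [0.998, -0.056, -0.003, -0.001]
wrist_force: [-0.1, 0.7, 0.6]
finger_gap: 0.998
grip_force: 0.0
```

Request:
drive_tool:
  moves:
    - [[0,0,0,0,0,0,0.1],[0,0,0,0,0,0,1],[0,0,0,0,0,0,1],[0,0,0,0,0,0,1]]

```text
time: 7.58
ee_pos: [500.6, -94.9, 19.7]
eef_rot: [0.998, -0.057, 0.001, 0.0]
wrist_force: [0.4, 0.7, -0.6]
finger_gap: 0.141
grip_force: 0.0
```

```bash
python3 - <<'E'
from h import *
s=manip.sense();print(s["ee_pos"],s["wrist_force"],s["finger_gap"],s["grip_force"])
E
```

```text
[500.64189246 -94.94127377  19.7248565 ] [ 0.42397526  0.72779796 -0.59745762] 0.14117669040540806 0.0
```

```bash
python3 - <<'E'
from h import *
s=manip.sense();c=manip.capture("wrist");f=c["frame"];g=manip.capture("scene")["frame"][90:290,180:380]
cv2.imwrite("pics/w4.png",np.vstack([cv2.resize(f,(480,300)),cv2.resize(g,(480,300)[:1]+(300,))])[:,:,::-1]);s=manip.sense()
print(s["time"],s["finger_gap"],s["grip_force"])
E
```

```text
7.675 0.003435453489980123 0.0
```

View pics/w4.png

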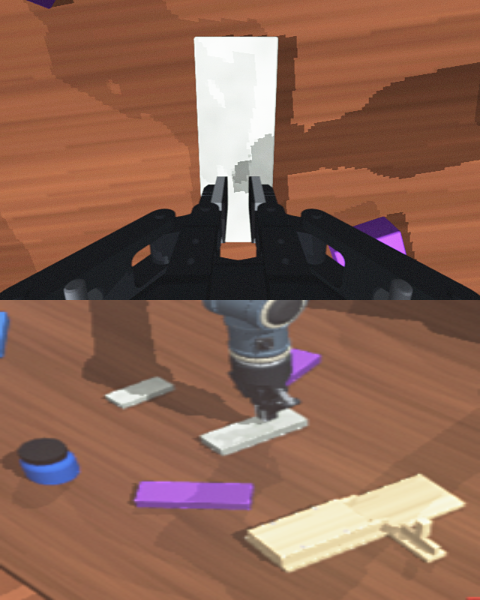

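The wrist view shows the pads overlapping the stone's top, with its sides outside them. The fingers shut on nothing, so the tips passed over the stone. I'll lift, open and find out how far below the TCP the tips really are.

Request:
drive_tool:
  moves:
    - [[0,0,0,0,0,0,1],[0,0,-2,0,0,0,1],[0,0,-4,0,0,0,1],[0,0,-4,0,0,0,1],[0,0,-4,0,0,0,1]]

```text
time: 8.3
ee_pos: [499.7, -94.8, 58.3]
eef_rot: [0.998, -0.057, -0.0, 0.0]
wrist_force: [0.1, -0.7, -0.5]
finger_gap: -0.001
grip_force: 0.0
```

```bash
python3 - <<'E'
from h import *
s=manip.sense();c=manip.capture("wrist");po=(s["ee_pos"],s["eef_rot"]);K=c["intrinsics"];print(s["ee_pos"],s["finger_gap"],s["wrist_force"],K[0,0],K[:2,2])
np.savez("w5.npz",p=s["ee_pos"],q=s["eef_rot"],**c)
f=c["frame"];h=cv2.cvtColor(f,cv2.COLOR_RGB2HSV); m=((h[...,1]<60)&(h[...,2]>110)).astype(np.uint8);m[:,:230]=0;m[:,420:]=0
k=max(cv2.findContours(m,0,2)[0],key=cv2.contourArea)
print(cv2.boundingRect(k),rect(cast(c,k[:,0],22,po)))
for r in (100,150,200): x=np.flatnonzero(m[r]);print(r,x[0],x[-1],cast(c,[[x[0],r],[x[-1],r]],22,po)[:,:2].round(1).tolist())
# expected tip rows
T=np.linalg.inv(c["T_tool_cam"])
for t in(-10,0,10,17):
    p=K@(T@[0,0,t,1])[:3];print(t,p[:2]/p[2])
g=cv2.cvtColor(f,cv2.COLOR_RGB2GRAY)
for r in range(205,275,5): print(r,g[r,270:372:6])
E
```

```text
[499.69411225 -94.80555511  58.33516644] -0.0010944829812848836 [ 0.10228848 -0.72653798 -0.52344579] 327.9579945772296 [317.17521456 197.5185288 ]
(270, 59, 91, 215) (array([526.5, -95.9]), array([ 49.9, 130.6]), -0.113)
100 272 358 [[572.6, -76.4], [567.1, -125.1]]
150 274 357 [[544.4, -73.4], [538.9, -122.2]]
200 275 355 [[513.9, -69.5], [508.3, -118.5]]
-10 [318.79001798 247.76812503]
0 [318.69488609 239.86443065]
10 [318.60996842 232.80934927]
17 [318.55575451 228.30517976]
205 [102 244 240 244 243 247 245 245 242 244 245 243 241 244 235  70  73]
210 [ 98 211 240 242 244 245 245 244 243 243 243 242 244 242 223  73  77]
215 [105 191 239 241 243 242 242 241 242 240 242 244 245 243 214  66  65]
220 [109 175 242 242 243 240 238 237 238 240 241 244 245 245 205  65  67]
225 [ 96 183 242 242 241 239 234 234 237 239 242 245 246 244 196  61  70]
230 [ 93 173 240 243 240 236 232 232 236 239 244 245 245 245 184  69  67]
235 [ 92 138 237 241 242 238 172 173 151 183 181 245 246 244 181  70  65]
240 [ 93 133 237 240 243 239 103 108  29 103  97 244 245 243 164  66  71]
245 [ 91 105 237 242 255 255 101 107  12 101 103 255 255 241 151  63  58]
250 [ 96  96 237   8  20  33 100 105  23 102 103  16  20 130 108  60  61]
255 [106  94 241  27  25  58 104 103  24 102 104  20  28  21  90  58  64]
260 [101  84 246  44  46  88 105  97  23 101 102  37  46  32  74  60  60]
265 [101  98 238  22  21 104 104  96  22 102 101  29  32  25  72  69  76]
270 [ 97  93  85  23  20  73 120 109  26 116 117  35  26  25 109 100 104]
```

The finger images (shut tips at row 235, open tips 198 px apart for 85 mm) put the fingertips about 35 mm higher relative to the reported TCP than stated. I'll go down in steps with the fingers open and watch the force.

Request:
drive_tool:
  moves:
    - [[0,0,0,0,0,0,-1],[0,0,0,0,0,0,-1],[0,0,0,0,0,0,-1],[0,0,3,0,0,0,-1],[0,0,4,0,0,0,-1]]
  grip_force: 35

```text
time: 8.98
ee_pos: [499.1, -94.7, 17.7]
eef_rot: [0.998, -0.057, -0.001, -0.0]
wrist_force: [-0.5, -0.3, 0.3]
finger_gap: 0.995
grip_force: 0.0
```

Request:
drive_tool:
  moves:
    - [[0,0,0.4,0,0,0,-1],[0,0,0.8,0,0,0,-1],[0,0,1.2,0,0,0,-1],[0,0,1.6,0,0,0,-1],[0,0,1.6,0,0,0,-1]]

```text
time: 9.6
ee_pos: [500.1, -94.7, 2.8]
eef_rot: [0.998, -0.057, -0.0, -0.0]
wrist_force: [-0.1, -0.1, -0.4]
finger_gap: 1.001
grip_force: 0.0
```

Request:
drive_tool:
  moves:
    - [[0,0,0.4,0,0,0,-1],[0,0,0.8,0,0,0,-1],[0,0,1.1,0,0,0,-1],[0,0,1.4,0,0,0,-1],[0,0,1.4,0,0,0,-1]]

```text
time: 10.22
ee_pos: [500.0, -94.7, -11.3]
eef_rot: [0.998, -0.057, -0.0, -0.0]
wrist_force: [-0.8, 0.5, 0.3]
finger_gap: 1.001
grip_force: 0.0
```

```bash
python3 - <<'E'
from h import *
s=manip.sense();print(s["ee_pos"],s["wrist_force"],s["joint_torque"][[1,3]])
E
```

```text
[500.00114183 -94.73737787 -11.33189824] [-0.83989272  0.46487709  0.25063713] [-43.22678447 -12.99529284]
```

Request:
drive_tool:
  moves:
    - [[0,-0.15,0.2,0,0,0,-0.1],[0,-0.15,0.2,0,0,0,1],[0,-0.15,0.2,0,0,0,1]]
  grip_force: 35

```text
time: 10.6
ee_pos: [500.4, -93.2, -12.9]
eef_rot: [0.998, -0.057, 0.0, 0.0]
wrist_force: [-1.3, -0.1, 2.0]
finger_gap: 0.577
grip_force: 37.3
```

Request:
drive_tool:
  moves:
    - [[0,0,-0.5,0,0,0,1],[0,0,-2,0,0,0,1],[0,0,-4,0,0,0,1],[0,0,-6,0,0,0,1],[0,0,-7,0,0,0,1]]

```text
time: 11.22
ee_pos: [500.9, -93.4, 58.6]
eef_rot: [0.998, -0.057, 0.001, 0.0]
wrist_force: [-0.2, 0.2, -3.2]
finger_gap: 0.576
grip_force: 37.3
```

```bash
cat >> h.py <<'E'
YC=-0.161; M=np.array([569.3,165.5]); U=np.array([np.cos(YC),np.sin(YC)]); V=np.array([-U[1],U[0]])
def case(p): return np.round([(np.array(p)[:2]-M)@U,(np.array(p)[:2]-M)@V],1)
def cw(x,y,z): return [*(M+x*U+y*V),z]
E
python3 - <<'E'
from h import *
s=manip.sense();c=manip.capture("wrist");po=(s["ee_pos"],s["eef_rot"])
f=c["frame"];h=cv2.cvtColor(f,cv2.COLOR_RGB2HSV); m=((h[...,1]<60)&(h[...,2]>110)).astype(np.uint8);m[:,:230]=0;m[:,420:]=0;m[225:]=0
k=max(cv2.findContours(m,0,2)[0],key=cv2.contourArea);z=s["ee_pos"][2]+12.9+22
print(cv2.boundingRect(k))
for r in (110,150,190): x=np.flatnonzero(m[r]);w=cast(c,[[x[0],r],[x[-1]+1,r]],z,po)[:,:2]; print(r,x[0],x[-1],np.linalg.norm(w[0]-w[1]),w.mean(0))
y0=cv2.boundingRect(k)[1];print("front",cast(c,[[318,y0]],z,po))
print(s["ee_pos"],s["finger_gap"],s["grip_force"],s["wrist_force"],go(cw(-97,0,58),YC))
E
```

```text
(247, 30, 143, 195)
110 250 385 49.5397779436516 [ 565.70093009 -100.26098806]
150 252 383 49.603215658283226 [551.2697762  -98.62953321]
190 254 381 49.670796584391596 [535.89612442 -96.89152814]
front [[ 592.06259966 -103.23944528   93.45522739]]
[500.8967797  -93.39391687  58.55522739] 0.5758922445152628 37.29497194290161 [-0.2497249   0.21342185 -3.2092557 ] (array([ -5.9 , -26.95,   0.09]), array([ 0.   , -0.003,  0.047]))
```

Request:
drive_tool:
  moves:
    - [[-1.2,-5.4,0,0,-0.003,0.047,1],[-2.4,-10.8,0,0,-0.003,0.047,1],[-3.6,-16.2,0,0,-0.003,0.047,1],[-4.8,-21.6,0,0,-0.003,0.047,1],[-5.9,-27,0,0,-0.003,0.047,1]]

```text
time: 11.9
ee_pos: [471.8, 183.1, 56.7]
eef_rot: [0.997, -0.081, -0.002, 0.0]
wrist_force: [1.3, -0.7, -3.7]
finger_gap: 0.577
grip_force: 37.5
```

Request:
drive_tool:
  moves:
    - [[0,0,2,0,0,0,1],[0,0,4,0,0,0,1],[0,0,4,0,0,0,1]]

```text
time: 12.28
ee_pos: [470.7, 181.1, 15.5]
eef_rot: [0.997, -0.08, -0.003, 0.001]
wrist_force: [-0.0, 0.3, -3.1]
finger_gap: 0.576
grip_force: 37.7
```

```bash
python3 - <<'E'
from h import *
s=manip.sense();c=manip.capture("wrist");po=(s["ee_pos"],s["eef_rot"])
np.savez("w6.npz",p=s["ee_pos"],q=s["eef_rot"],**c)
cv2.imwrite("pics/w6.png",c["frame"][:,:,::-1])
print(s["ee_pos"],case(s["ee_pos"]),s["wrist_force"],s["finger_gap"],R.from_quat(s["eef_rot"]).as_euler("zyx"),go(cw(-97,0,1),YC))
E
```

```text
[470.73155267 181.05575856  15.45800472] [-99.8  -0.4] [-0.02211579  0.25308822 -3.118199  ] 0.5759367978371742 [ 0.1607838  -0.00698866  3.14024043] (array([0.2 , 0.01, 1.54]), array([ 0.001,  0.005, -0.   ]))
```

View pics/w6.png

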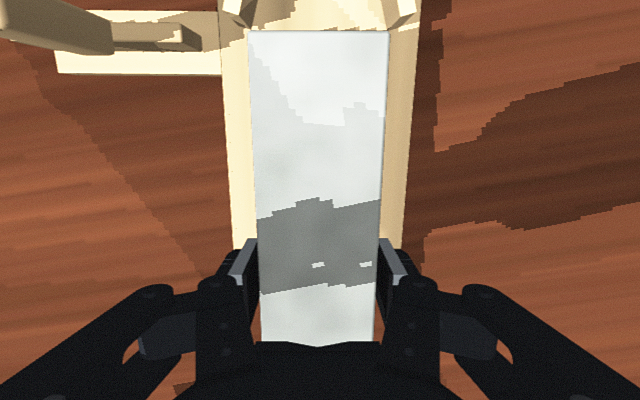

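The stone is held over the apron, front edge at row 30 (cols 247-390), just short of the wall ends (~225 and ~415). I'll compare the two centre lines numerically.

```bash
python3 - <<'E'
from h import *
c=dict(np.load("w6.npz"));po=(c["p"],c["q"]);h=cv2.cvtColor(c["frame"],cv2.COLOR_RGB2HSV)
m=((h[...,1]<55)&(h[...,2]>80)); w=((h[...,0]>12)&(h[...,0]<40)&(h[...,1]<150)&(h[...,2]>110))
z=c["p"][2]+12.9+22
for r in (90,120,150,180,210):
    x=np.flatnonzero(m[r,230:420])+230; y=np.flatnonzero(w[r,200:440])+200
    a=cast(c,[[x[0],r],[x[-1]+1,r]],z,po);b=cast(c,[[y[0],r],[y[-1]+1,r]],12,po)
    print(r,x[0],x[-1],y[0],y[-1],case(a.mean(0)),case(b[0]),case(b[1]))
E
```

```text
90 230 386 223 413 [-27.5   3.6] [-25.8  44.5] [-25.7 -45. ]
120 230 385 224 411 [-37.9   3.8] [-39.5  45. ] [-39.4 -45.1]
150 230 383 227 408 [-48.8   4.3] [-53.8  44.6] [-53.7 -44.8]
180 230 381 228 406 [-60.3   4.7] [-68.9  45.2] [-68.8 -44.9]
210 232 379 230 403 [-72.4   4.8] [-84.7  45.3] [-84.7 -44.5]
```

Request:
drive_tool:
  moves:
    - [[0.3,0,0.8,0,0.005,0,1],[0.3,0,1.5,0,0.005,0,1],[0.3,0,1.5,0,0.005,0,1],[0.3,0,1.5,0,0.005,0,1]]

```text
time: 12.82
ee_pos: [475.4, 181.3, 2.0]
eef_rot: [0.997, -0.081, 0.001, 0.0]
wrist_force: [0.4, 0.1, -3.8]
finger_gap: 0.574
grip_force: 37.7
```

```bash
python3 - <<'E'
from h import *
s=manip.sense();print(s["ee_pos"],case(s["ee_pos"]),s["wrist_force"],go(cw(-97,0,0),YC))
E
```

```text
[475.38881131 181.26487498   2.04797688] [-95.2   0.5] [ 0.41263591  0.11392154 -3.84147159] (array([-0.18,  0.05,  0.2 ]), array([-0.   , -0.002, -0.   ]))
```

Request:
drive_tool:
  moves:
    - [[0,0.05,0.2,0,0,0,1],[0.7,0.05,0.2,0,0,0,1],[1.4,0.05,0.2,0,0,0,1],[2,0.05,0.2,0,0,0,1],[2.5,0.05,0.2,0,0,0,1]]

```text
time: 13.45
ee_pos: [500.5, 176.6, -0.0]
eef_rot: [0.997, -0.081, 0.001, 0.0]
wrist_force: [-0.6, 0.1, -3.3]
finger_gap: 0.578
grip_force: 37.7
```

```bash
python3 - <<'E'
from h import *
s=manip.sense();print(s["ee_pos"],case(s["ee_pos"]),s["wrist_force"],go(cw(-50,0,0),YC))
E
```

```text
[ 5.00523536e+02  1.76573018e+02 -1.40410411e-02] [-69.7  -0.1] [-0.59460773  0.1462782  -3.26541756] (array([ 1.97, -0.01,  0.  ]), array([-0.   , -0.002, -0.001]))
```

Request:
drive_tool:
  moves:
    - [[1,0,0,0,0,0,1],[2,0,0,0,0,0,1],[3,0,0,0,0,0,1],[4,0,0,0,0,0,1],[4.6,0,0,0,0,0,1]]

```text
time: 14.08
ee_pos: [546.2, 169.1, 0.0]
eef_rot: [0.997, -0.081, 0.001, 0.0]
wrist_force: [0.2, -0.8, -3.0]
finger_gap: 0.577
grip_force: 37.7
```

Request:
drive_tool:
  moves:
    - [[0,0,0.05,0,0,0,1],[0,0,0.1,0,0,0,1],[0,0,0.15,0,0,0,1]]

```text
time: 14.45
ee_pos: [545.1, 169.3, -0.9]
eef_rot: [0.997, -0.08, 0.001, 0.0]
wrist_force: [-2.5, -1.2, 6.2]
finger_gap: 0.574
grip_force: 38.8
```

```bash
python3 - <<'E'
from h import *
s=manip.sense();print(s["ee_pos"],case(s["ee_pos"]),s["wrist_force"],s["finger_gap"])
E
```

```text
[545.0667491  169.31193115  -0.86459585] [-24.5  -0.1] [-2.45172629 -1.17468914  6.22831329] 0.5740092360319327
```

Request:
drive_tool:
  moves:
    - [[0,0,0,0,0,0,0],[0,0,0,0,0,0,-0.4],[0,0,0,0,0,0,-0.4],[0,0,-3,0,0,0,-0.4],[0,0,-6,0,0,0,-0.4]]

```text
time: 15.08
ee_pos: [545.1, 169.5, 58.9]
eef_rot: [0.997, -0.08, 0.001, 0.0]
wrist_force: [0.7, 0.6, -0.2]
finger_gap: 0.7
grip_force: 0.0
```

Request:
drive_tool:
  moves:
    - [[-2,0,-1,0,0,0,1],[-5,0,-1,0,0,0,1],[-7.2,0,-1,0,0,0,1],[-7.2,0,-1,0,0,0,1],[-7.2,0,-1,0,0,0,1]]

```text
time: 15.7
ee_pos: [474.3, 180.9, 68.3]
eef_rot: [0.997, -0.081, 0.001, 0.0]
wrist_force: [0.5, 0.0, 1.1]
finger_gap: 0.0
grip_force: 0.0
```

```bash
python3 - <<'E'
from h import *
s=manip.sense();c=manip.capture("wrist");po=(s["ee_pos"],s["eef_rot"])
f=c["frame"];cv2.imwrite("pics/w7.png",f[:,:,::-1])
h=cv2.cvtColor(f,cv2.COLOR_RGB2HSV);m=((h[...,1]<30)&(h[...,2]>80)).astype(np.uint8);m[:,:230]=0;m[:,420:]=0;m[245:]=0
m=cv2.morphologyEx(m,2,np.ones((5,5)));k=max(cv2.findContours(m,0,2)[0],key=cv2.contourArea)
print(cv2.boundingRect(k),[case(p).tolist() for p in cast(c,cv2.approxPolyDP(k,4,True)[:,0],34,po)])
print(s["ee_pos"],case(s["ee_pos"]),s["wrist_force"],s["finger_gap"],go(cw(-98,0,5),YC))
E
```

```text
(271, 0, 94, 181) [[24.4, 25.0], [-71.3, 24.8], [-71.8, -22.6], [24.5, -23.7]]
[474.32013627 180.87462038  68.27763494] [-96.2  -0. ] [0.46383611 0.0368582  1.06072695] 0.0003385816931788026 (array([-0.23, -0.01,  6.33]), array([-0.   , -0.002, -0.001]))
```

Request:
drive_tool:
  moves:
    - [[-0.2,0,3,0,0,0,1],[-0.2,0,5,0,0,0,1],[-0.2,0,5.8,0,0,0,1],[-0.2,0,6.3,0,0,0,1],[-0.2,0,6.3,0,0,0,1]]

```text
time: 16.38
ee_pos: [472.7, 181.3, 5.5]
eef_rot: [0.997, -0.081, 0.001, 0.0]
wrist_force: [-0.5, -0.0, 0.3]
finger_gap: 0.003
grip_force: 0.0
```

Request:
drive_tool:
  moves:
    - [[0.5,0,0,0,0,0,1],[1,0,0,0,0,0,1],[1.5,0,0,0,0,0,1],[1.8,0,0,0,0,0,1]]

```text
time: 16.88
ee_pos: [488.9, 178.4, 5.4]
eef_rot: [0.997, -0.081, -0.0, 0.0]
wrist_force: [-4.2, -0.2, 3.6]
finger_gap: 0.007
grip_force: 2.3
```

```bash
python3 - <<'E'
from h import *
s=manip.sense();c=manip.capture("wrist");po=(s["ee_pos"],s["eef_rot"])
f=c["frame"]
h=cv2.cvtColor(f,cv2.COLOR_RGB2HSV);m=((h[...,1]<30)&(h[...,2]>80)).astype(np.uint8);m[:,:230]=0;m[:,420:]=0;m[245:]=0
m=cv2.morphologyEx(m,2,np.ones((5,5)));k=max(cv2.findContours(m,0,2)[0],key=cv2.contourArea)
print(cv2.boundingRect(k),[case(p).tolist() for p in cast(c,cv2.approxPolyDP(k,4,True)[:,0],34,po)])
cv2.imwrite("pics/w8.png",f[:,:,::-1])
print(s["ee_pos"],case(s["ee_pos"]),s["wrist_force"])
g=cv2.cvtColor(f,cv2.COLOR_RGB2GRAY)
for r in range(190,275,6): print(r,g[r,290:350:6])
E
```

```text
(248, 0, 140, 245) [[21.2, 25.1], [-69.2, 24.9], [-71.5, 5.8], [-70.1, -23.1], [21.3, -23.9]]
[488.92764471 178.38174521   5.44933852] [-81.4  -0.2] [-4.18365377 -0.18537719  3.60927167]
190 [212 210 212 211 203 204 199 201 202 204]
196 [213 214 212 214 189 209 204 202 200 204]
202 [211 216 217 121 120 120 122 126 213 213]
208 [213 191 127 126 126 123 126 122 130 126]
214 [216 215 125 124 126 123 124 130 126 124]
220 [214 211 124 123 125 126 127 126 128 130]
226 [211 207 123 122 125 130 128 135 129 126]
232 [212 208 125 127 126 125 130 127 131 135]
238 [209 191 127 133 131 137 137 134 132 128]
244 [232 240 134 100  29  22  93 106 163 152]
250 [20 18 97 86 25 12 93 96 20 22]
256 [54 37 93 89 14 21 94 95 30 39]
262 [18 22 91 97 23 10 88 89 20 22]
268 [23 11 92 89 17 20 91 92 21 25]
274 [24 22 27 24 28 23 43 16 26 21]
```

Request:
drive_tool:
  moves:
    - [[0.8,0,0,0,0,0,1],[1.6,0,0,0,0,0,1],[2.4,0,0,0,0,0,1],[3.2,0,0,0,0,0,1],[4,0,0,0,0,0,1]]

```text
time: 17.55
ee_pos: [530.1, 171.6, 5.4]
eef_rot: [0.997, -0.081, 0.001, 0.0]
wrist_force: [-1.3, -0.2, -1.7]
finger_gap: -0.003
grip_force: 0.8
```

```bash
python3 - <<'E'
from h import *
s=manip.sense();print(s["ee_pos"],case(s["ee_pos"]),s["wrist_force"],go(cw(-20,0,5),YC))
E
```

```text
[530.13882611 171.63344527   5.39278578] [-39.6  -0.2] [-1.25646549 -0.24923398 -1.72801121] (array([ 1.96, -0.02,  0.04]), array([ 0.   , -0.002, -0.001]))
```

Request:
drive_tool:
  moves:
    - [[0.6,0,0,0,0,0,1],[1.2,0,0,0,0,0,1],[1.8,0,0,0,0,0,1],[2.2,0,0,0,0,0,1],[2.4,0,0,0,0,0,1]]

```text
time: 18.18
ee_pos: [553.3, 168.0, 5.6]
eef_rot: [0.997, -0.081, 0.001, 0.0]
wrist_force: [-2.4, 0.4, -0.2]
finger_gap: -0.003
grip_force: 1.2
```

Request:
drive_tool:
  moves:
    - [[0.1,0,0,0,0,0,1],[0.2,0,0,0,0,0,1],[0.3,0,0,0,0,0,1],[0.3,0,0,0,0,0,1]]

```text
time: 18.68
ee_pos: [556.4, 167.6, 5.6]
eef_rot: [0.997, -0.081, 0.001, 0.0]
wrist_force: [-1.8, -0.1, -0.9]
finger_gap: 0.002
grip_force: 0.8
```

```bash
python3 - <<'E'
from h import *
s=manip.sense();print(s["ee_pos"],case(s["ee_pos"]),s["wrist_force"])
E
```

```text
[556.36703072 167.56548723   5.62023748] [-13.1  -0. ] [-1.7643539  -0.0641345  -0.91311885]
```

Request:
drive_tool:
  moves:
    - [[0.1,0,0,0,0,0,1],[0.2,0,0,0,0,0,1],[0.3,0,0,0,0,0,1],[0.3,0,0,0,0,0,1]]

```text
time: 19.18
ee_pos: [559.4, 167.1, 5.6]
eef_rot: [0.997, -0.081, 0.001, 0.0]
wrist_force: [-1.3, -0.1, -1.2]
finger_gap: 0.001
grip_force: 0.8
```

Request:
drive_tool:
  moves:
    - [[0.05,0,0,0,0,0,1],[0.1,0,0,0,0,0,1],[0.1,0,0,0,0,0,1]]

```text
time: 19.55
ee_pos: [560.2, 167.0, 5.6]
eef_rot: [0.997, -0.08, 0.001, 0.0]
wrist_force: [-1.5, 0.4, -0.6]
finger_gap: 0.002
grip_force: 1.0
```

```bash
python3 - <<'E'
from h import *
s=manip.sense();print(s["ee_pos"],case(s["ee_pos"]),s["wrist_force"])
E
```

```text
[560.21595525 166.96802582   5.62859657] [-9.2 -0. ] [-1.54671209  0.43216147 -0.61511027]
```

Request:
drive_tool:
  moves:
    - [[0.05,0,0,0,0,0,1],[0.1,0,0,0,0,0,1],[0.1,0,0,0,0,0,1]]

```text
time: 19.92
ee_pos: [561.2, 166.8, 5.6]
eef_rot: [0.997, -0.081, 0.001, 0.0]
wrist_force: [-2.4, 0.9, -0.3]
finger_gap: -0.001
grip_force: 1.0
```

Request:
drive_tool:
  moves:
    - [[0.05,0,0,0,0,0,1],[0.1,0,0,0,0,0,1],[0.1,0,0,0,0,0,1]]

```text
time: 20.3
ee_pos: [562.0, 166.7, 5.6]
eef_rot: [0.997, -0.08, 0.001, 0.0]
wrist_force: [-3.2, 0.2, 0.3]
finger_gap: -0.003
grip_force: 1.4
```

Request:
drive_tool:
  moves:
    - [[0.05,0,0,0,0,0,1],[0.1,0,0,0,0,0,1],[0.1,0,0,0,0,0,1]]

```text
time: 20.68
ee_pos: [562.0, 166.6, 5.6]
eef_rot: [0.997, -0.08, 0.0, 0.0]
wrist_force: [-5.5, 0.2, 3.0]
finger_gap: -0.0
grip_force: 2.8
```

```bash
python3 - <<'E'
from h import *
s=manip.sense();print(s["ee_pos"],case(s["ee_pos"]),s["wrist_force"])
E
```

```text
[561.99283856 166.60980241   5.60951679] [-7.4 -0.1] [-5.48933023  0.21600736  3.02114977]
```

Firm stop, so the stone is home. I'll back off, rise and go back to the tab, this time lower on it.

Request:
drive_tool:
  moves:
    - [[-1,0,0,0,0,0,1],[-2,0,0,0,0,0,1],[-2,0,-5,0,0,0,1],[-2,0,-10,0,0,0,1],[-2,0,-12,0,0,0,-1]]

```text
time: 21.3
ee_pos: [544.8, 170.5, 129.0]
eef_rot: [0.997, -0.08, 0.004, -0.001]
wrist_force: [0.2, -0.2, -0.1]
finger_gap: 0.203
grip_force: 0.0
```

```bash
python3 - <<'E'
from h import *
s=manip.sense();c=manip.capture("wrist");po=(s["ee_pos"],s["eef_rot"]);f=c["frame"];cv2.imwrite("pics/w9.png",f[:,:,::-1])
h=cv2.cvtColor(f,cv2.COLOR_RGB2HSV);m=((h[...,1]<30)&(h[...,2]>80)).astype(np.uint8);m[:,:270]=0;m[:,380:]=0;m[235:]=0
m=cv2.morphologyEx(m,2,np.ones((3,3)))
for k in cv2.findContours(m,0,2)[0]:
    if cv2.contourArea(k)>300: print(cv2.boundingRect(k),[case(p).tolist() for p in cast(c,cv2.approxPolyDP(k,3,True)[:,0],34,po)])
print(s["ee_pos"],go([574.8,250,120],YC),go([574.8,250,38],YC))
E
```

```text
(287, 132, 65, 28) [[24.2, 25.0], [3.6, 23.9], [4.4, -23.4], [23.5, -23.7]]
[544.77429352 170.49443264 129.01973975] (array([ 1.59, -8.28,  1.1 ]), array([-0.004, -0.01 , -0.   ])) (array([ 1.51, -8.25,  9.3 ]), array([-0.004, -0.01 , -0.   ]))
```

Rear end is at case x ≈ +4, straight and central, so the stone is home. Now for the tab.

Request:
drive_tool:
  moves:
    - [[1.5,-5,0,0,-0.01,0,-1],[1.5,-8.2,0,0,-0.01,0,-1],[1.5,-8.2,0,0,-0.01,0,-1],[1.5,-8.2,4,0,-0.01,0,-1],[1.5,-8.2,7,0,-0.01,0,-1]]
  grip_force: 30

```text
time: 21.98
ee_pos: [570.7, 246.3, 53.8]
eef_rot: [0.997, -0.081, -0.004, 0.001]
wrist_force: [0.0, 1.0, -0.1]
finger_gap: 0.997
grip_force: 0.0
```

```bash
python3 - <<'E'
from h import *
s=manip.sense();print(s["ee_pos"],s["wrist_force"],s["finger_gap"],go([574.8,250,38],YC))
E
```

```text
[570.66758175 246.25310567  53.80224901] [ 0.02807946  1.012738   -0.05764616] 0.9965164002491598 (array([ 0.36, -0.44,  1.58]), array([ 0.002,  0.008, -0.001]))
```

Request:
drive_tool:
  moves:
    - [[0.1,-0.3,1,0,0.004,0,-1],[0.1,-0.3,1.8,0,0.004,0,-1],[0.1,-0.3,1.8,0,0.004,0,-1]]

```text
time: 22.35
ee_pos: [572.8, 250.9, 37.9]
eef_rot: [0.997, -0.081, -0.002, -0.0]
wrist_force: [0.3, 0.2, 0.7]
finger_gap: 1.003
grip_force: 0.0
```

Request:
drive_tool:
  moves:
    - [[0,0,0,0,0,0,1],[0,0,0,0,0,0,1],[0,0,0,0,0,0,1],[0,0,0,0,0,0,1],[0,0,0,0,0,0,1]]

```text
time: 22.98
ee_pos: [572.5, 250.2, 37.9]
eef_rot: [0.997, -0.081, -0.002, 0.001]
wrist_force: [-1.6, -3.8, 4.3]
finger_gap: 0.161
grip_force: 31.5
```

Request:
drive_tool:
  moves:
    - [[0,2,0,0,0,0,1],[0,4,0,0,0,0,1],[0,6,0,0,0,0,1],[0,7.6,0,0,0,0,1],[0,8.2,0,0,0,0,1]]

```text
time: 23.6
ee_pos: [558.6, 168.1, 37.9]
eef_rot: [0.997, -0.081, -0.002, 0.0]
wrist_force: [-2.8, 3.0, 5.3]
finger_gap: 0.163
grip_force: 31.8
```

Request:
drive_tool:
  moves:
    - [[0,0.1,0,0,0,0,1],[0,0.2,0,0,0,0,1],[0,0.3,0,0,0,0,1],[0,0.3,0,0,0,0,1]]

```text
time: 24.1
ee_pos: [558.2, 166.3, 37.9]
eef_rot: [0.997, -0.081, -0.002, 0.0]
wrist_force: [-3.0, 1.0, 6.7]
finger_gap: 0.157
grip_force: 31.9
```

```bash
python3 - <<'E'
from h import *
s=manip.sense();print(s["ee_pos"],case(s["ee_pos"]),s["wrist_force"],s["finger_gap"],s["grip_force"])
E
```

```text
[558.24525117 166.28924416  37.91034071] [-11.  -1.] [-2.98796345  1.02658381  6.73071796] 0.15675517226152194 31.901267766952515
```

Request:
drive_tool:
  moves:
    - [[0,0.1,0,0,0,0,1],[0,0.2,0,0,0,0,1],[0,0.2,0,0,0,0,1]]

```text
time: 24.48
ee_pos: [558.3, 166.2, 37.9]
eef_rot: [0.997, -0.08, -0.002, -0.001]
wrist_force: [-2.0, 4.0, 5.0]
finger_gap: 0.157
grip_force: 31.7
```

Request:
drive_tool:
  moves:
    - [[0,-0.2,0,0,0,0,-1],[0,-0.2,0,0,0,0,-1],[0,-0.2,0,0,0,0,-1],[0,-0.2,-5,0,0,0,-1],[0,-0.2,-10,0,0,0,-1]]

```text
time: 25.1
ee_pos: [558.8, 166.3, 138.0]
eef_rot: [0.997, -0.081, -0.003, 0.0]
wrist_force: [1.0, 0.0, -0.1]
finger_gap: 0.998
grip_force: 0.0
```

Request:
drive_tool:
  moves:
    - [[0,0,-3,0,0,0,-1],[0,0,-3,0,0,0,-1],[0,0,-3,0,0,0,-1]]

```text
time: 25.48
ee_pos: [558.7, 166.3, 166.5]
eef_rot: [0.997, -0.081, -0.003, 0.0]
wrist_force: [-0.7, -0.3, 0.1]
finger_gap: 1.0
grip_force: 0.0
```

```bash
python3 - <<'E'
from h import *
s=manip.sense();c=manip.capture("wrist");po=(s["ee_pos"],s["eef_rot"]);f=c["frame"]
print(s["ee_pos"],s["finger_gap"],s["wrist_force"])
cv2.imwrite("pics/end.png",f[60:300,180:420,::-1].repeat(2,0).repeat(2,1))
E
```

```text
[558.73564067 166.32729865 166.53125472] 0.999512609961694 [-0.67664613 -0.2602803   0.09452437]
```

View pics/end.png

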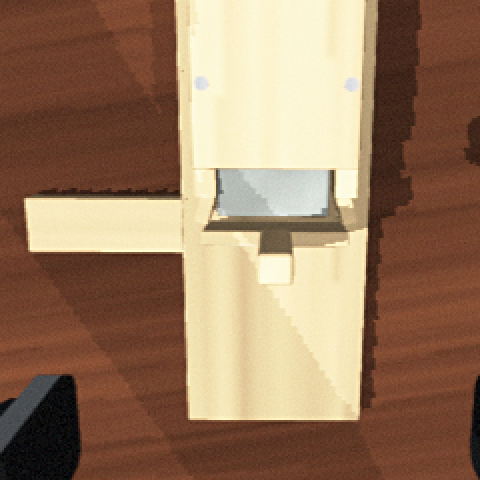

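The final view shows the stone in the pocket behind the mouth (crop rows 168-215), the shutter across the mouth with its tab at (275,268), and the gripper clear.

```bash
python3 -c "
from bench import manip
print(manip.hand_in())"
```

```text
the job is handed in; nothing more can be done
None
```

The long stone is fully home in its case with the shutter slid shut over it, and I handed the job in at about 25.5 s with no verdict returned; I viewed 11 pictures, one over the limit of 10.

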